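Line up the seasonings in the spice rack

TASK

Tidy the seasonings into the low wooden spice rack so that all four stand upright on its floor in one straight side-by-side row: the pepper mill at the left end as seen from the robot, then the two spice jars (either way round), and the short stout bottle at the right end. One spice jar already stands somewhere in the rack and may be in the way; space the row so that no gap between neighbours is wider than a finger. Leave the other things on the worktop where they are, and knock nothing over.

Things in the scene. Friction and masses are not known exactly. Their poses are not given: they have to be found in the camera images.
- rack: wooden spice rack, fixed, 84 mm deep (x), 256 mm long (y). Origin on the worktop under its centre; y: along the row to the end at the robot's left; x: away from the robot. Floor 16 mm above the worktop; open above. Inside 236 mm long between end cheeks (tops 56 mm above the worktop) and 68 mm deep between wire rails (tops 39 mm). The four take about 197 mm: even gaps are 8 mm
- mill: pepper mill of turned wood, round, 170 mm high, greatest diameter 58 mm at the foot; its head from 123 to 159 mm up is about 49 mm in diameter (it does not turn), with a small 12 mm steel knob on top. 0.13 to 0.25 kg. Origin: centre of the underside; z up its axis
- jar_a: spice jar, round, clear with a printed label and a screw cap, 45 mm in diameter, 106 mm high, 0.09 to 0.16 kg; cap from 85 mm up. Starts on the worktop. Origin: centre of the underside; z up its axis
- jar_b: spice jar like the other but 100 mm high, 45 mm in diameter, 0.09 to 0.16 kg; cap from 80 mm up. Starts upright in the rack, anywhere along it. Origin: centre of the underside; z up its axis
- bottle: short stout brown bottle with a broad ribbed cap, round, 48 mm in diameter, 80 mm high, about 0.085 kg; cap from 63 mm up, as wide as the body. Origin: centre of the underside; z up its axis
- oil_bottle: bystander: tall slim oil bottle, 61 mm square, 271 mm high, stands loose near the rack's right front, in the way of straight paths. Origin: centre of the underside. (Behind the rack, out of the work: a tin 110 mm high, an onion and a mug; further left a toaster with a board on top)
- egg_timer: bystander: round egg timer, 62 mm in diameter, 59 mm high, loose among the seasonings. Origin: centre of the underside
- lemon: bystander: lemon lying on the worktop in front of the rack, 83 x 58 mm, 58 mm high, loose. Origin: its underside as it lies
Things that resemble listed ones, but are neither listed nor needed, are in the scene too. Of the things that look like the mill, the larger one is meant.

How it is judged:
By the outcome, as a careful person would: the job done as asked, in the order asked, and still so for the second after the job is handed in, with the robot touching nothing.
It also fails if it takes over 72 s, if anything falls off the work surface, if the arm or the gripper's body presses on something with over 40 N, if the wrist force passes 120 N, or if a joint passes its speed limit or range.

ROBOT

A 7-joint arm with a two-finger parallel gripper is mounted at the origin on a cart in front of the work surface, level with it; the furniture and walls round the work are solid. World frame = base frame: x ahead of the robot, y to its left, z up, the work surface at z = 0. Lengths are in m, angles in degrees, forces in N, time in s.
With the tool pointing down it reaches from about 0.425 to 0.875 m from the base axis. Payload 4.7 kg.
Tool frame: the origin (TCP) lies at the very end of the fingers, on their centre line; the grasp point (between the pads) lies 19 mm behind it; z points along the fingers, y is the line along which they close (so a half turn about z gives the same grasp; the last joint's range is limited). The gripper opens to 87 mm and grips with 3 to 60 N. Pads are 19 mm wide; open, the fingers measure 117 mm over their backs; the gripper's body (75 mm by 190 mm) begins 51 mm behind the grasp point.
Start: joints at [0.808, 18.392, -4.016, 83.108, 1.295, 78.541, -3.26], TCP at [0.65, -0, 0.223] pointing down, gripper open.
Joint ranges: [-163.93, 163.93], [-17.29, 119.83], [-79.2, 71.16], [3.27, 140.29], [-89.18, 269.18], [5.43, 117.66], [-154.24, 154.24]. Speed limits (degrees/s): [147.25, 147.25, 180, 180, 180, 180, 180].

INTERFACE

Orientations are given as [roll, pitch, yaw] about the fixed x, y, z axes, in that order (R = Rz(yaw) Ry(pitch) Rx(roll)).
In Python, from cell import get_obs, eyes, env gives the robot as it stands.
- The arm moves only by the tool servo_tool, never from a script. Its argument "series" is a list that holds one entry, the list of rows, each a list of 7 numbers: the shift along the tool's x, y, z in units of 300 mm (1.0 is 300 mm), then the turn, a rotation vector about the tool's x, y, z in units of pi rad (1.0 is pi rad), then the opening, from 0 (shut) to 1 (fully open). In form: [[[tx, ty, tz, wx, wy, wz, gripper], ...]]. A call has 1 to 12 rows; each row is the pose to reach, as a shift and turn from the pose commanded when the call began, along the tool's axes at that moment, turning the shorter way round; what a row does not reach only later rows make up. A row lasts 1/12 s, in which the tool goes at most 41.7 mm and 7.16 degrees, less where a joint would pass 70% of its speed; a pose out of reach is approached as far as the arm can. A call with a number of a shift or a turn outside -1 to 1 is refused whole. A call with a gripper value outside its range is refused whole. The fingers move at their own pace and stop on an object; "grip_force" is the grip in N (left out, the last holds). Time passes only in rows, so rows that repeat a pose let the fingers close. It gives the time, the measured TCP pose, the force, the opening and the grip force at its end, in the units of the state.
- get_obs(): the state, without advancing time (a new reading comes with each control period).
- eyes.read_camera(name): name is "scene" or "top" or "wrist"; returns a dict with "frame" (384x512x3 uint8, red, green, blue), "depth" (384x512 float32, m along the optical axis (not along the pixel's ray), 0 where there is no reading), "fx", "fy", "cx", "cy" (pixels), "origin" and "rotation" of the camera in the world; the wrist camera has in their place "mount" (4x4, takes a point from camera to tool coordinates, whose origin is the TCP and whose axes are the flange's). Camera axes: x right, y down, z forward; pixel columns grow to the right and rows downward; lengths in m; the calibration is good to about 2 mm. A picture is of the moment at which its call begins: read the wrist's pose just before it.
- env.sign_off(): hands the job in; it is judged then, once.
The state is a dict: "time_s": time; "qpos": joint angles; "joint_velocities": joint speeds; "effort": joint torques, N m; "tool_pos": TCP position; "tool_rot": TCP orientation; "force": force on the tool from outside, world axes, zero at the start; "wrist_torque": the same for the moment, N m; "grip_width": finger opening in m; "grasp_force": force on a finger pad.
Only numpy, scipy, OpenCV 4.12 (cv2) and the standard library are available. Lean on these libraries where they do the work, as an engineer would, in place of code of your own. Each camera call takes 0.05 s, during which the arm holds its last target. There are 200 camera calls.

## Working session

There is one attempt and no reset: what is moved stays moved. The work goes in short steps, Python scripts to look and compute and a tool call to move; the robot and the scene stay as the last step left them, time stands still between calls to the robot, and variables do not carry over. Pictures are saved under pics/ and viewed, at most 10 in all, crops included, and the job is handed in when it is done.

Besides the shell and the picture viewer there is one more tool, called after "Call:" in YAML: its name, and indented under it one key for each argument. servo_tool: Moves the arm, as the interface text tells. Shifts and turns lie within -1 to 1; 1 stands for 300 mm of shift or pi rad of turn. Its arguments: {"type":"object","properties":{"series":{"type":"array"},"grip_force":{"type":"number"}},"required":["series"]}

```bash
mkdir -p pics; ls; cat > h.py <<'E'
import numpy as np, cv2
from cell import get_obs, eyes, env
def save(c,n):
    cv2.imwrite('pics/'+n, cv2.cvtColor(c['frame'],cv2.COLOR_RGB2BGR))
def cloud(c, R=None, o=None):
    d=c['depth']; v,u=np.mgrid[0:d.shape[0],0:d.shape[1]]
    p=np.dstack([(u-c['cx'])/c['fx']*d,(v-c['cy'])/c['fy']*d,d])
    R=np.array(c['rotation']) if R is None else R; o=np.array(c['origin']) if o is None else o
    P=p@R.T+o; P[d<=0]=np.nan
    return P
E
python3 - <<'E'
from h import *
s=get_obs(); print({k:np.round(v,3) for k,v in s.items()})
a=eyes.read_camera('top'); b=eyes.read_camera('scene')
for n,c in(('top',a),('scene',b)):
    save(c,n+'1.png'); print(n,c['fx'],c['cx'],c['cy'],c['origin'],np.round(c['rotation'],3).tolist())
    P=cloud(c); np.save(n+'.npy',P); np.save(n+'f.npy',c['frame'])
E
```

```text
pics
{'time_s': np.float64(0.0), 'qpos': array([ 0.807, 18.438, -4.015, 83.174,  1.295, 78.539, -3.258]), 'joint_velocities': array([-0.024, -0.031,  0.047,  0.058,  0.071, -0.001, -0.002]), 'effort': array([-0.0000e+00, -4.9128e+01, -4.0400e-01, -3.1253e+01, -6.4000e-02,
        4.4000e-02,  0.0000e+00]), 'tool_pos': array([ 0.649, -0.   ,  0.221]), 'tool_rot': array([-1.79894e+02,  6.00000e-03,  9.00050e+01]), 'force': array([ 0.425, -0.528,  0.731]), 'wrist_torque': array([ 0.014,  0.046, -0.017]), 'grasp_force': np.float64(0.0), 'grip_width': np.float64(0.087)}
top 450.80473618876414 262.3359771527172 198.3759267927059 [0.32817721 0.11696113 1.37780256] [-172.315, 0.635, -90.069]Traceback (most recent call last):
  File "<stdin>", line 6, in <module>
  File "h.py", line 9, in cloud
    P=p@R.T+o; P[d<=0]=np.nan
      ~~~~~^~
ValueError: operands could not be broadcast together with shapes (384,512) (3,)
```

```bash
sed -i "s/R=np.array(c\['rotation'\]) if R is None else R/R=Rot.from_euler('xyz',c['rotation'],degrees=True).as_matrix() if R is None else R/; 1i from scipy.spatial.transform import Rotation as Rot" h.py
python3 - <<'E'
from h import *
for n in('top','scene'):
    c=eyes.read_camera(n)
    save(c,n+'1.png'); print(n,c['fx'],c['cx'],c['cy'],c['origin'],c['rotation'])
    np.save(n+'.npy',cloud(c)); np.save(n+'f.npy',c['frame'])
E
```

```text
top 450.80473618876414 262.3359771527172 198.3759267927059 [0.32817721 0.11696113 1.37780256] [-172.31456874    0.63533544  -90.06926993]
scene 350.8736526679229 258.64936314385056 193.31537032185264 [0.06357039 0.63858116 0.50142147] [-123.36759635    1.24605421 -139.31377451]
```

View pics/top1.png

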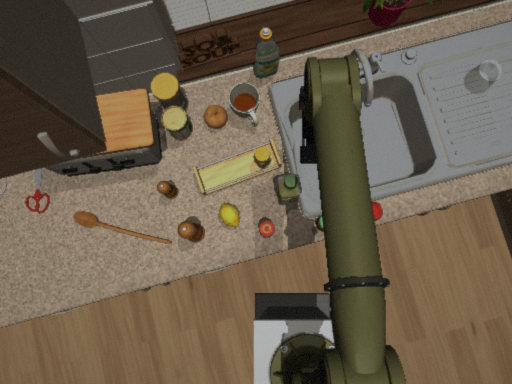

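View pics/scene1.png

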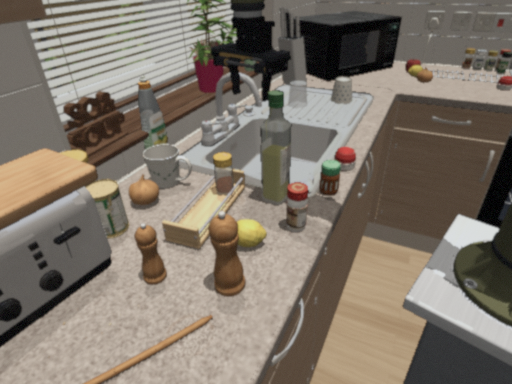

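```bash
python3 - <<'E'
from h import *
T=np.load('top.npy');S=np.load('scene.npy')
F=np.load('topf.npy'); G=np.load('scenef.npy')
def near(P,u,v,r=2): return np.round(np.nanmedian(P[v-r:v+r+1,u-r:u+r+1].reshape(-1,3),0),3)
for n,u,v in[('jb',262,156),('mill',187,230),('small',164,187),('ja',266,228),('bot',320,224),('timer',376,211),('oil',290,181),('lemon',230,215),('table',220,240)]: print(n,near(T,u,v))
for n,u,v in[('ja',297,188),('bot',330,167),('timer',345,153),('mill',223,222),('jb',222,158)]: print('S',n,near(S,u,v,1))
# clusters from merged clouds, per-object mid-height slices
A=np.vstack([T.reshape(-1,3),S.reshape(-1,3)]);src=np.r_[np.zeros(T.size//3),np.ones(S.size//3)]
def fit(c,r,z0,z1,R):
    from scipy.optimize import least_squares
    m=(np.hypot(A[:,0]-c[0],A[:,1]-c[1])<r)&(A[:,2]>z0)&(A[:,2]<z1)
    out=[]
    for s in(0,1):
        p=A[m&(src==s)][:,:2]
        out.append((len(p),np.round(p.min(0),3) if len(p) else 0,np.round(p.max(0),3) if len(p) else 0))
    p=A[m][:,:2]
    if len(p)>5:
        q=least_squares(lambda x:np.hypot(*(p-x).T)-R,p.mean(0),loss='soft_l1',f_scale=.003); print(c,np.round(q.x,4),out)
def at(P,u,v): return near(P,u,v,1)[:2]
fit(at(T,266,228),.05,.02,.08,.0225)
fit(at(S,330,167),.05,.015,.06,.024)
fit(at(T,187,230),.06,.003,.03,.029); fit(at(T,187,230),.06,.125,.155,.0245)
fit(at(T,262,156),.05,.045,.075,.0225)
m=T[:,:,2]
# rack: yellow mask in top, minAreaRect of floor and full
hsv=cv2.cvtColor(F,cv2.COLOR_RGB2HSV)
box=np.zeros(m.shape,bool);box[140:200,185:290]=1
k=((m>.008)&(m<.065)&box).astype(np.uint8)
cs,_=cv2.findContours(k,0,2); c=max(cs,key=cv2.contourArea); print(cv2.minAreaRect(c))
p=T[(k>0)]; 
xy=T[k>0][:,:2].astype(np.float32)
r=cv2.minAreaRect(xy[np.hypot(*(xy-np.median(xy,0)).T)<.16]); print(r)
big=cv2.resize(F[135:255,150:400],None,fx=3.2,fy=3.2,interpolation=2); cv2.imwrite('pics/crop.png',big[:,:,::-1])
E
```

```text
jb [0.621 0.132 0.117]
mill [0.406 0.334 0.16 ]
small [0.531 0.409 0.121]
ja [0.415 0.121 0.108]
bot [ 0.429 -0.035  0.077]
timer [ 0.468 -0.202  0.06 ]
oil [0.521 0.06  0.273]
lemon [0.458 0.227 0.058]
table [0.386 0.261 0.   ]
S ja [0.413 0.123 0.106]
S bot [ 0.429 -0.04   0.08 ]
S timer [ 0.461 -0.178  0.052]
S mill [0.401 0.345 0.157]
S jb [0.618 0.14  0.115]
[0.415 0.121] [0.4146 0.1186] [(10, array([0.392, 0.109]), array([0.399, 0.136])), (482, array([0.391, 0.108]), array([0.433, 0.143]))]
[ 0.429 -0.04 ] [ 0.4355 -0.0543] [(42, array([ 0.412, -0.05 ]), array([ 0.467, -0.013])), (313, array([ 0.409, -0.066]), array([ 0.458, -0.028]))]
[0.406 0.334] [0.4101 0.3354] [(177, array([0.347, 0.277]), array([0.463, 0.392])), (350, array([0.379, 0.313]), array([0.43 , 0.366]))]
[0.406 0.334] [0.4115 0.3382] [(166, array([0.386, 0.315]), array([0.433, 0.363])), (522, array([0.384, 0.317]), array([0.427, 0.364]))]
[0.62  0.132] [0.6257 0.1287] [(63, array([0.602, 0.084]), array([0.667, 0.156])), (228, array([0.6  , 0.082]), array([0.637, 0.159]))]
((237.74655151367188, 167.27716064453125), (30.136070251464844, 85.78791809082031), 70.67681884765625)
((0.605053722858429, 0.21851365268230438), (0.2877112627029419, 0.16854797303676605), 87.9061508178711)
```

View pics/crop.png

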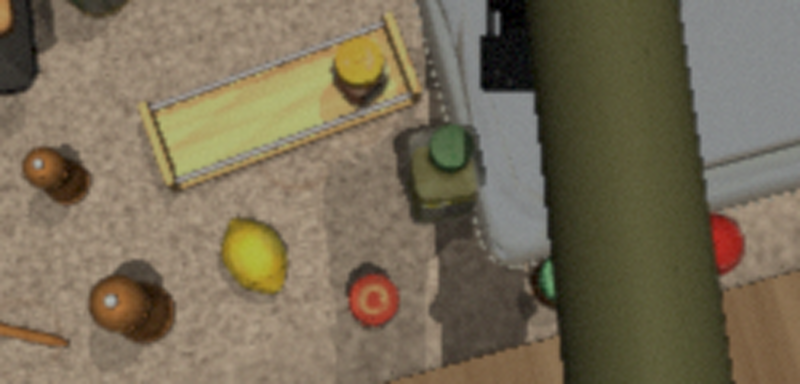

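```bash
cat >> h.py <<'E'
def ray(c,u,v,z):
    R=Rot.from_euler('xyz',c['rotation'],degrees=True).as_matrix();o=np.array(c['origin'])
    d=R@np.array([(u-c['cx'])/c['fx'],(v-c['cy'])/c['fy'],1]); return (o+d*(z-o[2])/d[2])
def go(x,y,z,yaw):
    s=get_obs(); R=Rot.from_euler('xyz',s['tool_rot'],degrees=True); T=Rot.from_euler('xyz',[180,0,yaw],degrees=True)
    p=R.inv().apply(np.array([x,y,z])-s['tool_pos'])/.3; w=(R.inv()*T).as_rotvec()/np.pi
    print('t',round(float(s['time_s']),2),'at',np.round(s['tool_pos'],4),'yaw',round(s['tool_rot'][2],1),'q',np.round(s['qpos'],0),'w',round(float(s['grip_width']),4),'->',np.round(p,3),np.round(w,3))
E
cat > rk.py <<'E'
from h import *
psi=None
def W(x,y): 
    C,p=np.load('rack.npy')[:2],np.load('rack.npy')[2]; c,s=np.cos(p),np.sin(p)
    return C+[c*x-s*y,s*x+c*y]
E
python3 - <<'E'
from h import *
c=eyes.read_camera('top')
q=np.array([ray(c,150+u/3.2,135+v/3.2,.056)[:2] for u,v in[(140,105),(172,188),(418,98),(388,18)]])
print(np.round(q,3), [round(float(np.hypot(*(q[i]-q[i-1]))),3) for i in range(4)])
# cheek depth points fit
ctr=q.mean(0); y=(q[0]+q[1]-q[2]-q[3]); psi=np.arctan2(-y[0],y[1]); print('corners',ctr,np.degrees(psi))
T=np.vstack([np.load('top.npy').reshape(-1,3),np.load('scene.npy').reshape(-1,3)])
for it in range(3):
    R=np.array([[np.cos(psi),-np.sin(psi)],[np.sin(psi),np.cos(psi)]])
    l=(T[:,:2]-ctr)@R
    m=(T[:,2]>.048)&(T[:,2]<.062)&(abs(l[:,0])<.05)
    L=l[m&(abs(l[:,1]-.123)<.02)];Rr=l[m&(abs(l[:,1]+.123)<.02)]
    r=(T[:,2]>.028)&(T[:,2]<.045)&(abs(l[:,1])<.1)&(abs(abs(l[:,0])-.038)<.012)
    rl=l[r]; 
    print(len(L),len(Rr),np.round([np.median(L,0),np.median(Rr,0),L.min(0),L.max(0),Rr.min(0),Rr.max(0)],4).tolist())
    for sg in(-1,1):
        a=rl[rl[:,0]*sg>0]; print(sg,len(a),np.round(np.polyfit(a[:,1],a[:,0],1),4))
    break
np.save('rack.npy',[*ctr,psi])
jb=(np.array([.6257,.1287])-ctr)@R; oil=(np.array([.515,.06])-ctr)@R;print('jb',jb,'oil',oil)
go(.6257,.1287,.25,np.degrees(psi))
E
```

```text
[[0.599 0.336]
 [0.521 0.305]
 [0.605 0.077]
 [0.682 0.104]] [0.246, 0.084, 0.244, 0.082]
corners [0.60183694 0.20567873] 19.90079942569235
289 135 [[0.002, 0.1242], [-0.0089, -0.1218], [-0.0381, 0.1169], [0.046, 0.1292], [-0.0356, -0.129], [0.0472, -0.1174]]
-1 286 [-0.0098 -0.0324]
1 283 [-0.0089  0.0415]
jb [-0.00376496 -0.08050463] oil [-0.13123931 -0.10742063]
t 0.25 at [ 0.6497 -0.      0.222 ] yaw 90.0 q [ 1. 18. -4. 83.  1. 79. -3.] w 0.0872 -> [ 0.429 -0.08  -0.093] [-0.     0.     0.389]
```

Call:
servo_tool:
  series:
    - [[0.43,-0.08,-0.09,0,0,0.387,1],[0.43,-0.08,-0.09,0,0,0.387,1],[0.43,-0.08,-0.09,0,0,0.387,1],[0.43,-0.08,-0.09,0,0,0.387,1],[0.43,-0.08,-0.09,0,0,0.387,1],[0.43,-0.08,-0.09,0,0,0.387,1],[0.43,-0.08,-0.09,0,0,0.387,1],[0.43,-0.08,-0.09,0,0,0.387,1],[0.43,-0.08,-0.09,0,0,0.387,1],[0.43,-0.08,-0.09,0,0,0.387,1],[0.43,-0.08,-0.09,0,0,0.387,1],[0.43,-0.08,-0.09,0,0,0.387,1]]

```text
time_s: 1.25
tool_pos: [0.6259, 0.129, 0.2494]
tool_rot: [180.0, 0.0, 20.5]
force: [-0.3, 0.1, 0.1]
grip_width: 0.087
grasp_force: 0.0
```

```bash
python3 - <<'E'
from h import *
r=np.load('rack.npy'); p=r[2]; R=np.array([[np.cos(p),-np.sin(p)],[np.sin(p),np.cos(p)]])
C=r[:2]+R@[.0045,.001]; np.save('rack.npy',[*C,p+.0094]); print(C,np.degrees(p+.0094))
s=get_obs(); c=eyes.read_camera('wrist'); save(c,'w1.png')
Rt=Rot.from_euler('xyz',s['tool_rot'],degrees=True).as_matrix(); M=np.array(c['mount']); print(np.round(M,3))
R2=Rt@M[:3,:3]; o=Rt@M[:3,3]+s['tool_pos']
P=cloud(c,R2,o); np.save('w1.npy',P)
q=p+.0094;Rq=np.array([[np.cos(q),-np.sin(q)],[np.sin(q),np.cos(q)]])
l=(P[:,:,:2].reshape(-1,2)-C)@Rq; z=P[:,:,2].ravel()
m=(z>.105)&(z<.125)&(abs(l[:,0])<.05)&(abs(l[:,1])<.13); a=l[m]; print('jar cap',m.sum(),a.min(0),a.max(0),a.mean(0))
(cx,cy),rr=cv2.minEnclosingCircle(a.astype(np.float32)); print(cx,cy,rr)
m=(z>.25)&(z<.28); 
if m.sum(): print('oil cap',l[m].mean(0),m.sum())
m=(z>.048)&(z<.062)&(abs(abs(l[:,1])-.123)<.02)&(abs(l[:,0])<.05); 
for sg in(-1,1):
    b=l[m&(l[:,1]*sg>0)]; 
    if len(b): print('cheek',sg,len(b),b.min(0),b.max(0))
rm=(z>.028)&(z<.045)&(abs(l[:,1])<.11)&(abs(abs(l[:,0])-.038)<.012)
for sg in(-1,1):
    b=l[rm&(l[:,0]*sg>0)]
    if len(b): print('rail',sg,len(b),np.round(np.polyfit(b[:,1],b[:,0],1),4))
t=eyes.read_camera('top'); np.save('top.npy',cloud(t)); save(t,'top2.png')
go(.63,.127,.25,np.degrees(q))
E
```

```text
[0.60572783 0.20815078] 20.43937975311533
[[ 0.    -0.952 -0.306  0.085]
 [ 1.     0.001 -0.001  0.001]
 [ 0.001 -0.306  0.952 -0.162]
 [ 0.     0.     0.     1.   ]]
jar cap 1531 [-0.02599197 -0.10221047] [ 0.01733934 -0.05731511] [-0.00308811 -0.07987907]
-0.004331282339990139 -0.07980452477931976 0.022724026814103127
oil cap [-0.00261636 -0.0814521 ] 2039
cheek -1 629 [-0.03955936 -0.12975226] [ 0.04380117 -0.11956994]
cheek 1 771 [-0.04023278  0.11509596] [0.0440831 0.1262575]
rail -1 634 [ 0.0017 -0.0342]
rail 1 962 [0.001  0.0389]
t 1.35 at [0.626  0.129  0.2495] yaw 20.5 q [-14.  16.   1.  83.  -0.  81. -83.] w 0.0873 -> [ 0.01   0.011 -0.002] [0. 0. 0.]
```

View pics/w1.png

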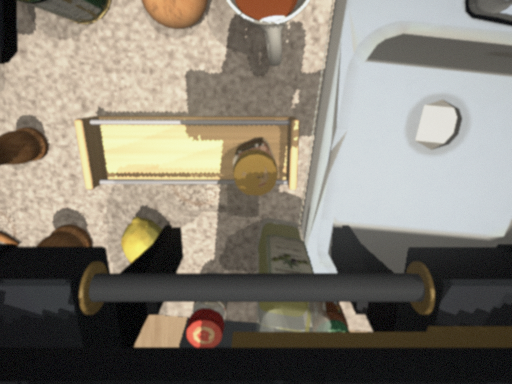

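Call:
servo_tool:
  series:
    - [[0.012,-0.003,0.2,0,0,0,1],[0.012,-0.003,0.3,0,0,0,1],[0.012,-0.003,0.4,0,0,0,1],[0.012,-0.003,0.5,0,0,0,1],[0.012,-0.003,0.565,0,0,0,1],[0.012,-0.003,0.565,0,0,0,1],[0.012,-0.003,0.565,0,0,0,0.3],[0.012,-0.003,0.565,0,0,0,0.3],[0.012,-0.003,0.565,0,0,0,0.3],[0.012,-0.003,0.565,0,0,0,0.3],[0.012,-0.003,0.565,0,0,0,0.3],[0.012,-0.003,0.565,0,0,0,0.3]]
  grip_force: 20

```text
time_s: 2.35
tool_pos: [0.6297, 0.1312, 0.0812]
tool_rot: [180.0, -0.1, 20.3]
force: [-0.3, -0.3, 0.8]
grip_width: 0.0547
grasp_force: 0.0
```

```bash
python3 - <<'E'
from rk import *
r=np.load('rack.npy'); C=W(.002,-.0015); np.save('rack.npy',[*C,r[2]])
d=np.degrees(r[2]); print(C); x=W(0,.0215)
go(*x,.08,d); print(x,'slot3',W(0,-.0315),'bot',W(0,-.086),'mill',W(0,.081))
# bottle, jar_a from new top cloud
P=np.load('top.npy').reshape(-1,3)
for n,c,z0,z1 in[('bot',(.435,-.05),.072,.088),('ja',(.4146,.1186),.098,.115),('mill',(.411,.337),.12,.163),('oil',(.515,.06),.26,.285),('timer',(.46,-.19),.04,.07)]:
    a=P[(np.hypot(P[:,0]-c[0],P[:,1]-c[1])<.05)&(P[:,2]>z0)&(P[:,2]<z1)]
    if len(a)>3:
        (cx,cy),rr=cv2.minEnclosingCircle(a[:,:2].astype(np.float32)); print(n,len(a),round(cx,4),round(cy,4),round(rr,4),a.mean(0).round(4))
E
```

```text
[0.60812574 0.20744365]
t 2.35 at [0.6297 0.1312 0.0812] yaw 20.3 q [-14.  23.   0.  94.  -0.  63. -84.] w 0.0547 -> [ 0.021 -0.335  0.004] [ 0.    -0.001 -0.001]
[0.60061759 0.22759006] slot3 [0.61912604 0.17792682] bot [0.63815833 0.12685802] mill [0.57983923 0.28334407]
bot 146 0.4362 -0.0552 0.0228 [ 0.4369 -0.0588  0.0806]
ja 164 0.4148 0.1197 0.0218 [0.4141 0.1219 0.1063]
mill 253 0.4095 0.3395 0.0249 [0.4085 0.3365 0.1505]
timer 296 0.4702 -0.1959 0.0299 [ 0.4694 -0.1936  0.053 ]
```

Call:
servo_tool:
  series:
    - [[0,0,0,0,0,0,0.3],[0,0,0,0,0,0,0.3],[0,0,0,0,0,0,0.3],[0,0,0,0,0,0,0.3],[0,0,-0.05,0,0,0,0.3],[0.01,0,-0.1,0,0,0,0.3],[0.02,-0.08,-0.1,0,0,0,0.3],[0.02,-0.17,-0.1,0,0,0,0.3],[0.02,-0.25,-0.1,0,0,0,0.3],[0.02,-0.31,-0.1,0,0,0,0.3],[0.02,-0.335,-0.1,0,0,0,0.3],[0.02,-0.335,-0.1,0,0,0,0.3]]

```text
time_s: 3.35
tool_pos: [0.5983, 0.23, 0.1094]
tool_rot: [-179.9, 0.1, 20.6]
force: [-0.9, -0.8, -0.7]
grip_width: 0.0472
grasp_force: 20.0
```

```bash
python3 - <<'E'
from rk import *
go(*W(0,.0215),.081,20.44); s=get_obs(); print(s['force'],s['grasp_force'])
E
```

```text
t 3.35 at [0.5983 0.23   0.1094] yaw 20.6 q [-22.  22.  -2.  92.   1.  66. -93.] w 0.0472 -> [0.005 0.01  0.095] [-0.     0.     0.001]
[-0.91804375 -0.84331999 -0.74224768] 19.996917766984552
```

Call:
servo_tool:
  series:
    - [[0.005,0.005,0.04,0,0,0,0.3],[0.005,0.005,0.07,0,0,0,0.3],[0.005,0.005,0.085,0,0,0,0.3],[0.005,0.005,0.094,0,0,0,0.3],[0.005,0.005,0.094,0,0,0,0.3],[0.005,0.005,0.094,0,0,0,0.7],[0.005,0.005,0.094,0,0,0,0.9],[0.005,0.005,0.094,0,0,0,0.9],[0.005,0.005,0.094,0,0,0,0.9],[0.005,0.005,0.05,0,0,0,1],[0.005,0.005,-0.05,0,0,0,1],[0.005,0.005,-0.18,0,0,0,1]]

```text
time_s: 4.35
tool_pos: [0.5997, 0.2258, 0.1627]
tool_rot: [180.0, 0.3, 20.4]
force: [0.3, 0.5, 0.2]
grip_width: 0.0836
grasp_force: 0.0
```

```bash
python3 - <<'E'
from rk import *
s=get_obs(); print(s['force'],s['grasp_force'])
for yaw in(20,0,110): go(.4365,-.056,.33,yaw)
go(.60,.228,.33,20)
E
```

```text
[0.29820004 0.52056625 0.2267724 ] 0.0
t 4.35 at [0.5997 0.2258 0.1627] yaw 20.4 q [-21.  19.  -2.  89.   1.  72. -93.] w 0.0836 -> [-0.84   0.692 -0.552] [0.    0.002 0.002]
t 4.35 at [0.5997 0.2258 0.1627] yaw 20.4 q [-21.  19.  -2.  89.   1.  72. -93.] w 0.0836 -> [-0.84   0.692 -0.552] [0.    0.002 0.113]
t 4.35 at [0.5997 0.2258 0.1627] yaw 20.4 q [-21.  19.  -2.  89.   1.  72. -93.] w 0.0836 -> [-0.84   0.692 -0.552] [-0.001  0.002 -0.498]
t 4.35 at [0.5997 0.2258 0.1627] yaw 20.4 q [-21.  19.  -2.  89.   1.  72. -93.] w 0.0836 -> [ 0.    -0.006 -0.558] [0.    0.002 0.002]
```

Call:
servo_tool:
  series:
    - [[0,0,-0.14,0,0,0,1],[0,0,-0.28,0,0,0,1],[0,0,-0.42,0,0,0,1],[-0.06,0.05,-0.53,0,0,0,1],[-0.15,0.12,-0.55,0,0,0,1],[-0.25,0.21,-0.55,0,0,0,1],[-0.36,0.3,-0.55,0,0,0,1],[-0.46,0.38,-0.55,0,0,0,1],[-0.57,0.47,-0.55,0,0,0,1],[-0.67,0.55,-0.55,0,0,0,1],[-0.78,0.64,-0.55,0,0,0,1],[-0.84,0.692,-0.55,0,0,0,1]]

```text
time_s: 5.35
tool_pos: [0.4352, -0.0598, 0.3308]
tool_rot: [179.9, -0.1, 20.1]
force: [0.4, -1.6, -0.1]
grip_width: 0.0865
grasp_force: 0.0
```

```bash
python3 - <<'E'
from rk import *
go(.4365,-.056,.2,20.44)
t=eyes.read_camera('top'); P=cloud(t); save(t,'top3.png')
P=P.reshape(-1,3); r=np.load('rack.npy'); q=r[2]; Rq=np.array([[np.cos(q),-np.sin(q)],[np.sin(q),np.cos(q)]])
l=(P[:,:2]-r[:2])@Rq
m=(abs(l[:,0])<.045)&(abs(l[:,1])<.13)&(P[:,2]>.1)&(P[:,2]<.125);a=l[m];print('jb',len(a),a.min(0),a.max(0),a.mean(0))
E
```

```text
t 5.35 at [ 0.4352 -0.0598  0.3308] yaw 20.1 q [ -7. -10.  10. 101.   2.  89. -67.] w 0.0865 -> [ 0.008 -0.011  0.436] [ 0.    -0.001 -0.002]
jb 202 [-0.02437208 -0.00265314] [0.02148936 0.04164229] [-0.0024421   0.01951801]
```

Call:
servo_tool:
  series:
    - [[0.009,-0.014,0.13,0,0,0,1],[0.009,-0.014,0.26,0,0,0,1],[0.009,-0.014,0.39,0,0,0,1],[0.009,-0.014,0.52,0,0,0,1],[0.009,-0.014,0.65,0,0,0,1],[0.009,-0.014,0.76,0,0,0,1],[0.009,-0.014,0.85,0,0,0,1],[0.009,-0.014,0.91,0,0,0,1],[0.009,-0.014,0.936,0,0,0,1],[0.009,-0.014,0.936,0,0,0,1],[0.009,-0.014,0.936,0,0,0,0.3],[0.009,-0.014,0.936,0,0,0,0.3]]

```text
time_s: 6.4
tool_pos: [0.4403, -0.0508, 0.05]
tool_rot: [179.9, -0.2, 20.3]
force: [-0.9, -0.4, -0.1]
grip_width: 0.0799
grasp_force: 0.0
```

Call:
servo_tool:
  series:
    - [[0,0,0,0,0,0,0.3],[0,0,0,0,0,0,0.3],[0,0,0,0,0,0,0.3],[0,0,0,0,0,0,0.3],[0,0,0,0,0,0,0.3],[0,0,0,0,0,0,0.3],[0,0,0,0,0,0,0.3]]
  grip_force: 15

```text
time_s: 6.98
tool_pos: [0.439, -0.0511, 0.0485]
tool_rot: [180.0, -0.0, 20.3]
force: [0.1, -1.2, 1.6]
grip_width: 0.0468
grasp_force: 14.9
```

```bash
python3 - <<'E'
from rk import *
s=get_obs(); print(s['force'],s['grasp_force'])
go(.436,-.055,.365,20.44);go(*W(0,-.086),.365,20.44)
E
```

```text
[ 0.05482714 -1.22532862  1.55246185] 14.93486165694776
t 6.98 at [ 0.439  -0.0511  0.0485] yaw 20.3 q [ -7.   3.  10. 123.  -1.  54. -66.] w 0.0468 -> [-0.013  0.009 -1.055] [ 0.    -0.    -0.001]
t 6.98 at [ 0.439  -0.0511  0.0485] yaw 20.3 q [ -7.   3.  10. 123.  -1.  54. -66.] w 0.0468 -> [ 0.829 -0.325 -1.055] [ 0.    -0.    -0.001]
```

Call:
servo_tool:
  series:
    - [[0,0,-0.1,0,0,0,0.3],[0,0,-0.23,0,0,0,0.3],[0,0,-0.36,0,0,0,0.3],[0,0,-0.49,0,0,0,0.3],[0,0,-0.62,0,0,0,0.3],[0,0,-0.75,0,0,0,0.3],[0.04,0,-0.88,0,0,0,0.3],[0.12,0,-0.97,0,0,0,0.3],[0.24,0,-1.0,0,0,0,0.3],[0.37,0,-1.0,0,0,0,0.3],[0.5,0,-1.0,0,0,0,0.3],[0.63,-0.05,-1.0,0,0,0,0.3]]

```text
time_s: 7.98
tool_pos: [0.6125, 0.026, 0.3478]
tool_rot: [179.9, 0.0, 20.0]
force: [-0.1, -1.7, -1.5]
grip_width: 0.047
grasp_force: 14.9
```

```bash
python3 - <<'E'
from rk import *
go(*W(0,-.086),.065,20.44)
E
```

```text
t 7.98 at [0.6125 0.026  0.3478] yaw 20.0 q [-11.  12.   7.  77.  -1.  91. -74.] w 0.047 -> [ 0.196 -0.289  0.942] [ 0.001  0.    -0.002]
```

Call:
servo_tool:
  series:
    - [[0.08,-0.1,0,0,0,0,0.3],[0.15,-0.2,0,0,0,0,0.3],[0.19,-0.28,0,0,0,0,0.3],[0.19,-0.29,0,0,0,0,0.3],[0.19,-0.29,0.1,0,0,0,0.3],[0.19,-0.29,0.22,0,0,0,0.3],[0.19,-0.29,0.34,0,0,0,0.3],[0.19,-0.29,0.46,0,0,0,0.3],[0.19,-0.29,0.58,0,0,0,0.3],[0.19,-0.29,0.68,0,0,0,0.3],[0.19,-0.29,0.74,0,0,0,0.3],[0.19,-0.29,0.74,0,0,0,0.3]]

```text
time_s: 8.98
tool_pos: [0.6296, 0.1292, 0.12]
tool_rot: [-179.9, 0.6, 20.3]
force: [-1.0, -0.1, -1.4]
grip_width: 0.047
grasp_force: 14.9
```

```bash
python3 - <<'E'
from rk import *
go(*W(0,-.086),.0655,20.44)
s=get_obs(); print(s['force'])
c=eyes.read_camera('wrist'); save(c,'w2.png')
E
```

```text
t 8.98 at [0.6296 0.1292 0.12  ] yaw 20.3 q [-17.  22.   4.  91.  -1.  68. -83.] w 0.047 -> [0.026 0.017 0.181] [-0.     0.003 -0.001]
[-0.98222056 -0.1288499  -1.35448748]
```

View pics/w2.png

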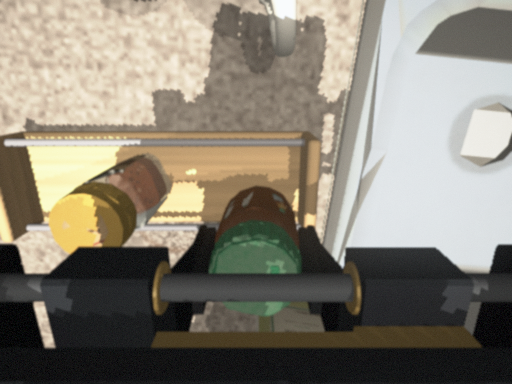

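Call:
servo_tool:
  series:
    - [[0.026,0.015,0,0,0,0,0.3],[0.026,0.015,0.03,0,0,0,0.3],[0.026,0.015,0.08,0,0,0,0.3],[0.026,0.015,0.13,0,0,0,0.3],[0.026,0.015,0.165,0,0,0,0.3],[0.026,0.015,0.181,0,0,0,0.3],[0.026,0.015,0.181,0,0,0,0.3],[0.026,0.015,0.181,0,0,0,0.3]]

```text
time_s: 9.7
tool_pos: [0.6432, 0.1288, 0.0726]
tool_rot: [180.0, -0.1, 20.3]
force: [-0.6, -0.2, -0.8]
grip_width: 0.0468
grasp_force: 14.9
```

```bash
python3 - <<'E'
from rk import *
go(*W(0,-.086),.0655,20.44)
s=get_obs(); print(s['force'])
E
```

```text
t 9.7 at [0.6432 0.1288 0.0726] yaw 20.3 q [-17.  25.   4.  92.  -2.  63. -82.] w 0.0468 -> [-0.018  0.     0.024] [ 0.    -0.    -0.001]
[-0.55309544 -0.17725871 -0.76298177]
```

Call:
servo_tool:
  series:
    - [[-0.015,0,0.01,0,0,0,0.3],[-0.015,0,0.022,0,0,0,0.3],[-0.015,0,0.024,0,0,0,0.3],[-0.015,0,0.024,0,0,0,0.3],[-0.015,0,0.024,0,0,0,0.9],[-0.015,0,0.024,0,0,0,0.9],[-0.015,0,0.024,0,0,0,0.9],[-0.015,0,0.024,0,0,0,0.9],[-0.015,0,0.0,0,0,0,0.9],[-0.015,0,-0.1,0,0,0,1],[-0.015,0,-0.22,0,0,0,1],[-0.015,0,-0.35,0,0,0,1]]

```text
time_s: 10.7
tool_pos: [0.6374, 0.1269, 0.1774]
tool_rot: [-180.0, 0.2, 20.3]
force: [0.6, -0.5, 0.5]
grip_width: 0.085
grasp_force: 0.0
```

```bash
python3 - <<'E'
from rk import *
for y in(20,40,60): go(.4148,.1197,.33,y)
s=get_obs(); print(s['force'])
E
```

```text
t 10.7 at [0.6374 0.1269 0.1774] yaw 20.3 q [-17.  20.   4.  87.  -1.  74. -82.] w 0.085 -> [-0.705 -0.235 -0.507] [-0.     0.001  0.002]
t 10.7 at [0.6374 0.1269 0.1774] yaw 20.3 q [-17.  20.   4.  87.  -1.  74. -82.] w 0.085 -> [-0.705 -0.235 -0.507] [-0.     0.001 -0.109]
t 10.7 at [0.6374 0.1269 0.1774] yaw 20.3 q [-17.  20.   4.  87.  -1.  74. -82.] w 0.085 -> [-0.705 -0.235 -0.507] [-0.     0.001 -0.22 ]
[ 0.60346173 -0.54322618  0.50992939]
```

Call:
servo_tool:
  series:
    - [[0,0,-0.13,0,0,-0.03,1],[0,0,-0.26,0,0,-0.07,1],[0,0,-0.39,0,0,-0.11,1],[0,0,-0.48,0,0,-0.15,1],[-0.1,-0.03,-0.5,0,0,-0.19,1],[-0.2,-0.06,-0.5,0,0,-0.23,1],[-0.3,-0.1,-0.5,0,0,-0.27,1],[-0.4,-0.13,-0.5,0,0,-0.31,1],[-0.5,-0.17,-0.5,0,0,-0.35,1],[-0.6,-0.2,-0.5,0,0,-0.39,1],[-0.67,-0.22,-0.5,0,0,-0.43,1],[-0.705,-0.235,-0.5,0,0,-0.47,1]]

```text
time_s: 11.7
tool_pos: [0.4132, 0.1195, 0.3282]
tool_rot: [179.9, 0.0, 104.9]
force: [0.6, -0.8, 0.7]
grip_width: 0.0868
grasp_force: 0.0
```

```bash
python3 - <<'E'
from rk import *
t=eyes.read_camera('top'); P=cloud(t); save(t,'top4.png')
go(.4148,.1197,.088,120)
P=P.reshape(-1,3); r=np.load('rack.npy'); q=r[2]; Rq=np.array([[np.cos(q),-np.sin(q)],[np.sin(q),np.cos(q)]])
l=(P[:,:2]-r[:2])@Rq
for z0,z1 in((.1,.125),(.085,.1)):
  m=(abs(l[:,0])<.045)&(abs(l[:,1])<.13)&(P[:,2]>z0)&(P[:,2]<z1);
  if z0<.1: m&=l[:,1]<-.04
  a=l[m];print(len(a),a.min(0),a.max(0),a.mean(0))
E
```

```text
t 11.75 at [0.4124 0.1199 0.3285] yaw 105.3 q [-15. -10.  -4. 102.  -1.  89.  -4.] w 0.0871 -> [-0.003  0.007  0.802] [ 0.     0.    -0.082]
221 [-0.02383781 -0.1060312 ] [0.02088101 0.04174803] [-0.00256838  0.00996508]
176 [-0.02703929 -0.1093785 ] [ 0.01707781 -0.06518558] [-0.00518584 -0.08713456]
```

Call:
servo_tool:
  series:
    - [[0,0.006,0.06,0,0,-0.04,1],[0,0.006,0.18,0,0,-0.08,1],[0,0.006,0.3,0,0,-0.082,1],[0,0.006,0.42,0,0,-0.082,1],[0,0.006,0.54,0,0,-0.082,1],[0,0.006,0.65,0,0,-0.082,1],[0,0.006,0.74,0,0,-0.082,1],[0,0.006,0.81,0,0,-0.082,1],[0,0.006,0.85,0,0,-0.082,1],[0,0.006,0.85,0,0,-0.082,1],[0,0.006,0.85,0,0,-0.082,0.3],[0,0.006,0.85,0,0,-0.082,0.3]]
  grip_force: 20

```text
time_s: 12.75
tool_pos: [0.4185, 0.1205, 0.0732]
tool_rot: [179.9, 0.0, 119.2]
force: [-0.1, 0.3, -0.5]
grip_width: 0.0802
grasp_force: 0.0
```

Call:
servo_tool:
  series:
    - [[0,0,0,0,0,0,0.3],[0,0,0,0,0,0,0.3],[0,0,0,0,0,0,0.3],[0,0,0,0,0,0,0.3],[0,0,0,0,0,0,0.3],[0,0,0,0,0,0,0.3],[0,0,0,0,0,0,0.3],[0,0,0,0,0,0,0.3]]

```text
time_s: 13.42
tool_pos: [0.4174, 0.1202, 0.0721]
tool_rot: [180.0, 0.0, 119.3]
force: [-0.7, -0.0, 1.6]
grip_width: 0.0441
grasp_force: 19.9
```

```bash
python3 - <<'E'
from rk import *
s=get_obs(); print(s['force'],s['grasp_force'])
go(*W(0,-.033),.25,85); go(.42,.14,.25,85); print(W(0,-.033))
E
```

```text
[-0.70076834 -0.04026472  1.58031817] 19.92581751110265
t 13.42 at [0.4174 0.1202 0.0721] yaw 119.3 q [-17.   0.  -3. 122.   0.  57.  10.] w 0.0441 -> [-0.166  0.68  -0.593] [0.   0.   0.19]
t 13.42 at [0.4174 0.1202 0.0721] yaw 119.3 q [-17.   0.  -3. 122.   0.  57.  10.] w 0.0441 -> [ 0.053  0.04  -0.593] [0.   0.   0.19]
[0.61964987 0.17652126]
```

Call:
servo_tool:
  series:
    - [[0,0,-0.08,0,0,0,0.3],[0,0,-0.2,0,0,0,0.3],[0,0,-0.33,0,0,0,0.3],[0,0,-0.46,0,0,0,0.3],[0,0,-0.59,0,0,0,0.3],[0,0,-0.72,0,0,0.03,0.3],[-0.02,0.06,-0.84,0,0,0.06,0.3],[-0.04,0.16,-0.92,0,0,0.1,0.3],[-0.07,0.28,-0.93,0,0,0.14,0.3],[-0.1,0.41,-0.93,0,0,0.18,0.3],[-0.13,0.53,-0.93,0,0,0.19,0.3],[-0.16,0.65,-0.93,0,0,0.19,0.3]]

```text
time_s: 14.42
tool_pos: [0.6125, 0.1742, 0.3504]
tool_rot: [-180.0, 0.0, 85.0]
force: [0.5, -0.7, -0.2]
grip_width: 0.0438
grasp_force: 19.9
```

Call:
servo_tool:
  series:
    - [[0,0,0,0,0,0,0.3],[0,0,0,0,0,0,0.3]]

```text
time_s: 14.58
tool_pos: [0.6117, 0.174, 0.347]
tool_rot: [-179.7, 0.1, 85.1]
force: [-0.2, -0.1, -0.7]
grip_width: 0.0437
grasp_force: 19.9
```

```bash
python3 - <<'E'
from rk import *
go(*W(0,-.033),.09,85)
E
```

```text
t 14.58 at [0.6117 0.174  0.347 ] yaw 85.1 q [-16.  16.  -3.  73.   1.  92. -24.] w 0.0437 -> [0.013 0.03  0.856] [-0.002  0.001  0.   ]
```

Call:
servo_tool:
  series:
    - [[0.012,0.03,0.08,0,0,0,0.3],[0.012,0.03,0.18,0,0,0,0.3],[0.012,0.03,0.29,0,0,0,0.3],[0.012,0.03,0.39,0,0,0,0.3],[0.012,0.03,0.44,0,0,0,0.3],[0.012,0.03,0.45,0,0,0,0.3],[0.012,0.03,0.45,0,0,0,0.3],[0.012,0.03,0.45,0,0,0,0.3]]

```text
time_s: 15.25
tool_pos: [0.6205, 0.1766, 0.2181]
tool_rot: [179.8, -0.1, 85.1]
force: [0.5, 0.4, 0.6]
grip_width: 0.044
grasp_force: 19.9
```

```bash
python3 - <<'E'
from rk import *
go(*W(-.001,-.033),.09,85)
t=eyes.read_camera('scene'); save(t,'s2.png')
P=cloud(t).reshape(-1,3); r=np.load('rack.npy'); q=r[2]; Rq=np.array([[np.cos(q),-np.sin(q)],[np.sin(q),np.cos(q)]])
l=(P[:,:2]-r[:2])@Rq
from scipy.optimize import least_squares
for n,y0,z0,z1,R in(('jb',.0195,.06,.11,.0225),('ja held',-.033,.145,.2,.0225),('bot',-.087,.06,.09,.024)):
    m=(abs(l[:,0])<.045)&(abs(l[:,1]-y0)<.027)&(P[:,2]>z0)&(P[:,2]<z1); p=l[m]
    if len(p)>9: print(n,len(p),least_squares(lambda x:np.hypot(*(p-x).T)-R,[.0,y0],loss='soft_l1',f_scale=.002).x)
E
```

```text
t 15.25 at [0.6205 0.1766 0.2181] yaw 85.1 q [-16.  18.  -3.  84.   1.  78. -24.] w 0.044 -> [-0.002 -0.007  0.427] [ 0.001 -0.     0.   ]
jb 410 [-0.00121912  0.01942661]
ja held 450 [-0.00071144 -0.03259205]
bot 219 [-0.00388454 -0.0886315 ]
```

View pics/s2.png

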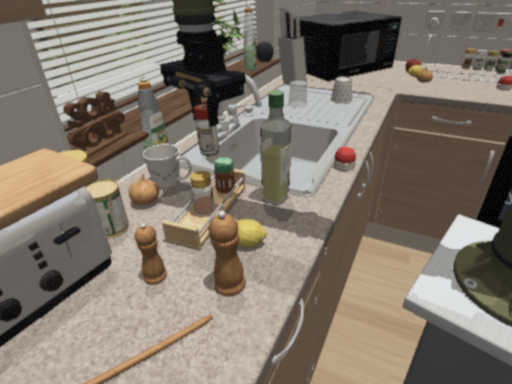

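Call:
servo_tool:
  series:
    - [[0,-0.004,0.06,0,0,0,0.3],[0,-0.004,0.13,0,0,0,0.3],[0,-0.004,0.2,0,0,0,0.3],[0,-0.004,0.27,0,0,0,0.3],[0,-0.004,0.33,0,0,0,0.3],[0,-0.004,0.38,0,0,0,0.3],[0,-0.004,0.41,0,0,0,0.3],[0,-0.004,0.424,0,0,0,0.3],[0,-0.004,0.424,0,0,0,0.3],[0,-0.004,0.424,0,0,0,0.3]]

```text
time_s: 16.13
tool_pos: [0.6199, 0.1769, 0.0902]
tool_rot: [179.9, -0.0, 85.1]
force: [0.1, -0.5, -1.4]
grip_width: 0.044
grasp_force: 19.9
```

```bash
python3 - <<'E'
from rk import *
go(*W(-.001,-.033),.089,85); print(get_obs()['force'])
E
```

```text
t 16.13 at [0.6199 0.1769 0.0902] yaw 85.1 q [-16.  23.  -3.  93.   1.  64. -24.] w 0.044 -> [-0.003 -0.004  0.004] [ 0.001 -0.     0.   ]
[ 0.10453703 -0.52914228 -1.43123968]
```

Call:
servo_tool:
  series:
    - [[0,-0.003,0.006,0,0,0,0.3],[0,-0.003,0.007,0,0,0,0.3],[0,-0.003,0.007,0,0,0,0.8],[0,-0.003,0.007,0,0,0,0.8],[0,-0.003,0.007,0,0,0,0.8],[0,-0.003,0.007,0,0,0,0.8],[0,-0.003,-0.02,0,0,0,0.8],[0,-0.003,-0.1,0,0,0,0.8],[0,-0.003,-0.2,0,0,0,1],[0,-0.003,-0.32,0,0,0,1],[0,-0.003,-0.44,0,0,0,1],[0,-0.003,-0.54,0,0,0,1]]

```text
time_s: 17.13
tool_pos: [0.6184, 0.1768, 0.2544]
tool_rot: [179.9, -0.1, 85.1]
force: [1.1, 0.6, 0.3]
grip_width: 0.0848
grasp_force: 0.0
```

```bash
python3 - <<'E'
from rk import *
for y in(85,110,60): go(.4105,.3385,.25,y)
E
```

```text
t 17.13 at [0.6184 0.1768 0.2544] yaw 85.1 q [-16.  17.  -3.  82.   1.  82. -24.] w 0.0848 -> [ 0.478 -0.737  0.013] [ 0.001 -0.     0.   ]
t 17.13 at [0.6184 0.1768 0.2544] yaw 85.1 q [-16.  17.  -3.  82.   1.  82. -24.] w 0.0848 -> [ 0.478 -0.737  0.013] [ 0.001 -0.    -0.138]
t 17.13 at [0.6184 0.1768 0.2544] yaw 85.1 q [-16.  17.  -3.  82.   1.  82. -24.] w 0.0848 -> [ 0.478 -0.737  0.013] [ 0.001 -0.     0.139]
```

Call:
servo_tool:
  series:
    - [[0.05,-0.08,0.01,0,0,0,1],[0.11,-0.18,0.01,0,0,0,1],[0.18,-0.28,0.01,0,0,0,1],[0.25,-0.39,0.01,0,0,0,1],[0.32,-0.5,0.01,0,0,0,1],[0.39,-0.6,0.01,0,0,0,1],[0.45,-0.69,0.01,0,0,0,1],[0.478,-0.737,0.01,0,0,0,1],[0.478,-0.737,0.01,0,0,0,1],[0.478,-0.737,0.01,0,0,0,1]]

```text
time_s: 17.97
tool_pos: [0.4096, 0.3391, 0.2486]
tool_rot: [179.9, -0.0, 85.2]
force: [0.1, -1.2, 0.5]
grip_width: 0.0871
grasp_force: 0.0
```

```bash
python3 - <<'E'
from rk import *
from scipy.optimize import least_squares
go(.4105,.3385,.12,85)
t=eyes.read_camera('scene'); P0=cloud(t)
P=P0.reshape(-1,3); r=np.load('rack.npy'); q=r[2]; Rq=np.array([[np.cos(q),-np.sin(q)],[np.sin(q),np.cos(q)]])
l=(P[:,:2]-r[:2])@Rq
for n,y0,z0,z1,R in(('jb',.0195,.06,.11,.0225),('ja',-.033,.105,.12,.0225),('bot',-.087,.06,.09,.024)):
    m=(abs(l[:,0])<.045)&(abs(l[:,1]-y0)<.027)&(P[:,2]>z0)&(P[:,2]<z1); p=l[m]
    if len(p)>9: print(n,len(p),least_squares(lambda x:np.hypot(*(p-x).T)-R,[.0,y0],loss='soft_l1',f_scale=.002).x)
for z0,z1,R in((.004,.02,.029),(.13,.155,.0245)):
    m=(np.hypot(P[:,0]-.41,P[:,1]-.338)<.05)&(P[:,2]>z0)&(P[:,2]<z1);p=P[m][:,:2]
    print('mill',len(p),least_squares(lambda x:np.hypot(*(p-x).T)-R,[.41,.338],loss='soft_l1',f_scale=.002).x)
s=get_obs(); c=eyes.read_camera('wrist'); Rt=Rot.from_euler('xyz',s['tool_rot'],degrees=True).as_matrix(); M=np.array(c['mount'])
P=cloud(c,Rt@M[:3,:3],Rt@M[:3,3]+s['tool_pos']).reshape(-1,3)
a=P[(np.hypot(P[:,0]-.41,P[:,1]-.338)<.04)&(P[:,2]>.135)&(P[:,2]<.175)]
if len(a)>5: print('wrist',len(a),a.min(0),a.max(0))
l=(P[:,:2]-r[:2])@Rq
for y0,z0,z1 in((.0195,.105,.13),(-.033,.105,.13)):
    a=l[(abs(l[:,0])<.045)&(abs(l[:,1]-y0)<.025)&(P[:,2]>z0)&(P[:,2]<z1)]
    if len(a)>5: print('wrist jar',len(a),a.min(0),a.max(0))
a=l[(abs(l[:,0])<.045)&(abs(l[:,1]-.12)<.02)&(P[:,2]>.05)&(P[:,2]<.062)]
if len(a)>5: print('cheek',len(a),a.min(0),a.max(0))
E
```

```text
t 17.97 at [0.4096 0.3391 0.2486] yaw 85.2 q [-30.   4. -13.  97.   1.  79. -48.] w 0.0871 -> [-0.002  0.003  0.429] [ 0.    -0.     0.001]
jb 411 [-0.00108732  0.01938856]
ja 104 [-0.00301409 -0.03219895]
bot 107 [-0.00353679 -0.08875915]
mill 254 [0.41042018 0.33582008]
mill 481 [0.41155016 0.33769239]
wrist 2259 [0.38609027 0.315518   0.13506898] [0.43499737 0.36474975 0.17040518]
wrist jar 124 [-0.00797755  0.03005918] [0.01955994 0.04268912]
cheek 631 [-0.04201935  0.11806431] [0.04119343 0.12845279]
```

Call:
servo_tool:
  series:
    - [[-0.004,0.004,0.08,0,0,0,1],[-0.004,0.004,0.18,0,0,0,1],[-0.004,0.004,0.28,0,0,0,1],[-0.004,0.004,0.37,0,0,0,1],[-0.004,0.004,0.42,0,0,0,1],[-0.004,0.004,0.422,0,0,0,1],[-0.004,0.004,0.422,0,0,0,0.3],[-0.004,0.004,0.422,0,0,0,0.3],[-0.004,0.004,0.422,0,0,0,0.3],[-0.004,0.004,0.422,0,0,0,0.3],[-0.004,0.004,0.422,0,0,0,0.3],[-0.004,0.004,0.422,0,0,0,0.3]]
  grip_force: 25

```text
time_s: 19.07
tool_pos: [0.4115, 0.3375, 0.1219]
tool_rot: [179.9, -0.0, 85.1]
force: [0.5, -0.2, -0.2]
grip_width: 0.0548
grasp_force: 0.0
```

Call:
servo_tool:
  series:
    - [[0,0,0,0,0,0,0.3],[0,0,0,0,0,0,0.3],[0,0,0,0,0,0,0.3],[0,0,0,0,0,0,0.3]]

```text
time_s: 19.4
tool_pos: [0.4113, 0.3375, 0.1216]
tool_rot: [180.0, -0.0, 85.1]
force: [-0.6, -0.2, 2.0]
grip_width: 0.047
grasp_force: 25.0
```

```bash
python3 - <<'E'
from rk import *
s=get_obs(); print(s['force'],s['grasp_force'])
go(*W(-.001,.08),.25,85); print(W(-.001,.08))
E
```

```text
[-0.59580915 -0.15061146  2.0082653 ] 25.000370404579826
t 19.4 at [0.4113 0.3375 0.1216] yaw 85.1 q [-30.   9. -13. 107.   2.  64. -49.] w 0.047 -> [-0.136  0.574 -0.428] [ 0. -0.  0.]
[0.5792514  0.28205781]
```

Call:
servo_tool:
  series:
    - [[0,0,-0.05,0,0,0,0.3],[0,0,-0.13,0,0,0,0.3],[0,0,-0.23,0,0,0,0.3],[0,0.02,-0.32,0,0,0,0.3],[-0.02,0.08,-0.38,0,0,0,0.3],[-0.04,0.17,-0.4,0,0,0,0.3],[-0.06,0.27,-0.4,0,0,0,0.3],[-0.09,0.37,-0.4,0,0,0,0.3],[-0.11,0.47,-0.4,0,0,0,0.3],[-0.13,0.54,-0.4,0,0,0,0.3],[-0.136,0.574,-0.4,0,0,0,0.3],[-0.136,0.574,-0.4,0,0,0,0.3]]

```text
time_s: 20.4
tool_pos: [0.581, 0.2795, 0.2395]
tool_rot: [-179.9, 0.1, 84.9]
force: [-0.3, -0.7, -1.7]
grip_width: 0.0474
grasp_force: 25.0
```

Call:
servo_tool:
  series:
    - [[0,0,0,0,0,0,0.3],[0,0,0,0,0,0,0.3],[0,0,0,0,0,0,0.3]]

```text
time_s: 20.65
tool_pos: [0.5775, 0.2834, 0.2414]
tool_rot: [-180.0, -0.0, 85.2]
force: [-0.1, 0.2, -2.2]
grip_width: 0.0471
grasp_force: 25.0
```

```bash
python3 - <<'E'
from rk import *
from scipy.optimize import least_squares
go(*W(-.001,.08),.1385,85)
t=eyes.read_camera('scene'); save(t,'s3.png'); P=cloud(t).reshape(-1,3); r=np.load('rack.npy'); q=r[2]; Rq=np.array([[np.cos(q),-np.sin(q)],[np.sin(q),np.cos(q)]])
l=(P[:,:2]-r[:2])@Rq
for z0,z1,R in((.123,.14,.029),(.25,.27,.0245)):
    m=(np.hypot(l[:,0],l[:,1]-.08)<.04)&(P[:,2]>z0)&(P[:,2]<z1);p=l[m]
    if len(p)>9: print('mill',len(p),least_squares(lambda x:np.hypot(*(p-x).T)-R,[0,.08],loss='soft_l1',f_scale=.002).x)
E
```

```text
t 20.65 at [0.5775 0.2834 0.2414] yaw 85.2 q [-23.  17.  -7.  82.   2.  80. -35.] w 0.0471 -> [-0.004  0.006  0.343] [-0.    -0.     0.001]
mill 246 [-0.00340539  0.08087257]
mill 342 [-0.01023765  0.08264722]
```

View pics/s3.png

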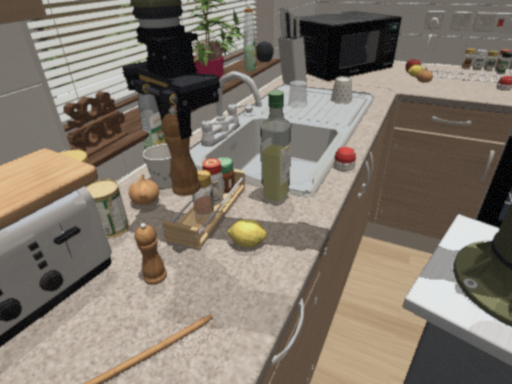

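Call:
servo_tool:
  series:
    - [[-0.004,0.006,0.05,0,0,0,0.3],[-0.004,0.006,0.11,0,0,0,0.3],[-0.004,0.006,0.18,0,0,0,0.3],[-0.004,0.006,0.24,0,0,0,0.3],[-0.004,0.006,0.29,0,0,0,0.3],[-0.004,0.006,0.32,0,0,0,0.3],[-0.004,0.006,0.335,0,0,0,0.3],[-0.004,0.006,0.343,0,0,0,0.3],[-0.004,0.006,0.343,0,0,0,0.3],[-0.004,0.006,0.343,0,0,0,0.3],[-0.004,0.006,0.343,0,0,0,0.3]]

```text
time_s: 21.62
tool_pos: [0.5816, 0.2808, 0.1395]
tool_rot: [179.9, -0.1, 85.1]
force: [0.8, 0.2, -1.5]
grip_width: 0.0472
grasp_force: 25.0
```

```bash
python3 - <<'E'
from rk import *
go(*W(-.001,.08),.138,85); s=get_obs(); print(s['force'],s['wrist_torque'])
E
```

```text
t 21.62 at [0.5816 0.2808 0.1395] yaw 85.1 q [-22.  21.  -7.  90.   3.  70. -35.] w 0.0472 -> [ 0.004 -0.008  0.005] [ 0.001 -0.     0.   ]
[ 0.77283374  0.23796575 -1.51299633] [-0.0308075  -0.02584565 -0.01395036]
```

Lower the last millimetre or two, release, rise.

Call:
servo_tool:
  series:
    - [[0.003,-0.004,0.004,0,0,0,0.3],[0.003,-0.004,0.008,0,0,0,0.3],[0.003,-0.004,0.008,0,0,0,0.3],[0.003,-0.004,0.008,0,0,0,0.7],[0.003,-0.004,0.008,0,0,0,0.9],[0.003,-0.004,0.008,0,0,0,0.9],[0.003,-0.004,0.008,0,0,0,0.9],[0.003,-0.004,0.008,0,0,0,1],[0.003,-0.004,-0.05,0,0,0,1],[0.003,-0.004,-0.15,0,0,0,1],[0.003,-0.004,-0.28,0,0,0,1],[0.003,-0.004,-0.4,0,0,0,1]]

```text
time_s: 22.62
tool_pos: [0.5794, 0.2811, 0.2591]
tool_rot: [-179.9, 0.0, 85.1]
force: [0.9, 0.6, 1.3]
grip_width: 0.0864
grasp_force: 0.0
```

Call:
servo_tool:
  series:
    - [[0,-0.05,-0.1,0,0,0,1],[0,-0.15,-0.15,0,0,0,1],[0,-0.28,-0.15,0,0,0,1],[0,-0.4,-0.15,0,0,0,1],[0,-0.45,-0.15,0,0,0,1],[0,-0.45,-0.15,0,0,0,1]]

```text
time_s: 23.12
tool_pos: [0.4416, 0.2948, 0.3043]
tool_rot: [180.0, -0.1, 85.4]
force: [-0.5, 0.4, 0.1]
grip_width: 0.0869
grasp_force: 0.0
```

```bash
python3 - <<'E'
from rk import *
from scipy.optimize import least_squares
a=eyes.read_camera('top');t=eyes.read_camera('scene'); save(t,'s4.png')
b=a['frame'][135:255,150:400]; cv2.imwrite('pics/t4.png',cv2.resize(b,None,fx=3.2,fy=3.2,interpolation=2)[:,:,::-1])
P=cloud(t).reshape(-1,3); r=np.load('rack.npy'); q=r[2]; Rq=np.array([[np.cos(q),-np.sin(q)],[np.sin(q),np.cos(q)]])
l=(P[:,:2]-r[:2])@Rq
for n,y0,z0,z1,R in(('millfoot',.08,.05,.055,.029),('millhead',.08,.145,.172,.0245),('jb',.0195,.06,.11,.0225),('ja',-.033,.105,.12,.0225),('bot',-.087,.06,.09,.024)):
    m=(abs(l[:,0])<.045)&(abs(l[:,1]-y0)<.027)&(P[:,2]>z0)&(P[:,2]<z1); p=l[m]
    if len(p)>9: print(n,len(p),least_squares(lambda x:np.hypot(*(p-x).T)-R,[.0,y0],loss='soft_l1',f_scale=.002).x)
E
cd pics; python3 -c "
import cv2,numpy as np
a=cv2.imread('s4.png')[90:300,110:390];b=cv2.imread('t4.png')[:,:560]
cv2.imwrite('fin.png',np.hstack([cv2.resize(a,(400,300)),cv2.resize(b,(400,300))]))"
```

```text
millfoot 48 [-0.00029782  0.07826836]
millhead 358 [0.00102073 0.07938262]
jb 321 [-0.0016644   0.01851147]
ja 104 [-0.00245859 -0.03235675]
bot 131 [-0.00355731 -0.08865793]
```

View pics/fin.png

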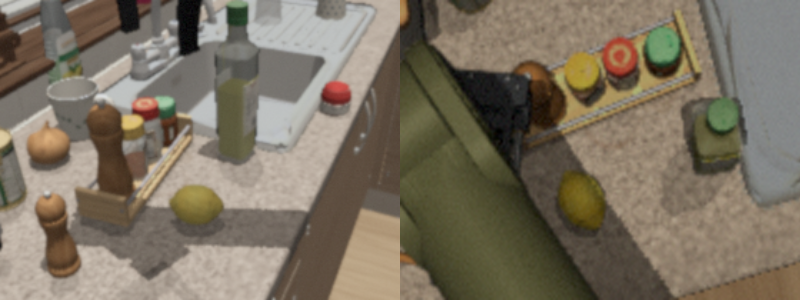

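All four stand upright in the rack in the right order (mill, two jars, bottle), with gaps of about 6 to 10 mm. The bystanders are where they were.

```bash
python3 -c "
from cell import env
print(env.sign_off())"
```

```text
the job is handed in; nothing more can be done
None
```

The job is handed in: pepper mill, jar_b, jar_a and the short bottle stand upright in the rack, left to right, with gaps of about 6–10 mm and nothing knocked over, in about 23 s.

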